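# Load the plant gas rack and bolt down the humidifier cover

## Robot

A 6-joint arm with a two-finger parallel gripper is mounted at the origin on the work surface. World frame = base frame: x ahead of the robot, y to its left, z up, the work surface at z = 0. Lengths are in mm, angles in rad, forces in N, time in s.
With the tool pointing down it reaches from about 350 to 850 mm from the base axis. Payload 8.1 kg.
Tool frame: the origin (TCP) lies on the centre line of the jaws, within the pads' length; the fingertips stand 22 mm ahead of it and the grasp point (between the pads) lies 3 mm ahead of it; z points along the fingers, y is the line along which they close (so a half turn about z gives the same grasp; the last joint's range is limited). The gripper opens to 85 mm and grips with 20 to 120 N. Pads are 22 mm wide; open, the fingers measure 114 mm over their backs; the gripper's body (76 mm by 85 mm) begins 54 mm behind the grasp point. The pads swing forward as they close: fully open they stand 13 mm farther back than shut.
Start: joints at [-1.425, 0.13, 1.488, -0, 1.523, -0.085], TCP at [137.274, -584.09, 253.292] pointing down, gripper open.
Joint ranges: [-2.96, 2.96], [-0.89, 2.26], [0.02, 2.5], [-1.34, 4.48], [0, 2.73], [-2.66, 2.66]. Speed limits (rad/s): [2.39, 2.39, 2.79, 3.14, 3.14, 3.14].

## Interface

Orientations are given as a unit quaternion [w, x, y, z].
In Python, from cell import robot gives the robot as it stands. Calls block until the motion is done:
- robot.move_to(position, orientation): joint-space move of the TCP to a pose.
- robot.movel(position, ori=None, feed=150, max_force=None): straight line of the TCP; ori=None keeps the orientation; feed is the mean speed in mm/s. With max_force (N) it stops when the force on the tool has changed by that much, and returns True; else False.
- robot.set_joints(angles): joint-space move.
- robot.let_go() and robot.gripper_close(grasp_force=None): open the fingers fully, or close them until they stop; grasp_force is the grip in N (None keeps the last).
- robot.wait(seconds).
- robot.solve_ik(position, orientation): joint angles nearest the present ones, or None.
- robot.capture(name): name is "scene" or "top"; returns a dict with "image" (420x560x3 uint8, red, green, blue), "K" (3x3 intrinsics, pixels), "k1" (the pictures are not rectified: a ray, as slopes to the right and down, at radius r is drawn at 1 + k1 r^2 times it, then the intrinsics apply), "rvec" (rotation vector, rad) and "tvec" (3), from world to camera coordinates, as OpenCV has them. Camera axes: x right, y down, z forward; pixel columns grow to the right and rows downward; lengths in mm; the calibration is good to about 2 mm. A picture is of the moment at which its call begins. There is no depth.
A pose or a line that the arm cannot do raises robot.MotionError and nothing moves.
- robot.sign_off(): hands the job in; it is judged then, once.
Readings, each from a call of its own:
- robot.current_time(): time.
- robot.current_qpos(): joint angles.
- robot.current_dq(): joint speeds.
- robot.current_joint_efforts(): joint torques, N m.
- robot.current_tcp_pos(): TCP position.
- robot.current_orientation(): TCP orientation.
- robot.current_ft_force(): force on the tool from outside, world axes, zero at the start.
- robot.current_ft_torque(): the same for the moment, N m.
- robot.current_grip_width(): finger opening in mm.
- robot.current_grip_force(): force on a finger pad.
Only numpy, scipy, OpenCV 4.12 (cv2) and the standard library are available. Lean on these libraries where they do the work, as an engineer would, in place of code of your own. Each camera call takes 0.05 s, during which the arm holds its last target. There are 200 camera calls.

## Task

Get the plant gas line ready for a run: push every culture dish that is there across the bench into a bay of the wooden rack, one to a bay, until it touches the back rail, without lifting or tipping it. Then tighten the four screws of the humidifier cover with the T-wrench, always going crosswise to the opposite screw before the neighbours: a first pass that brings all four about halfway (roughly an eighth of a turn each), then a second pass, crosswise again, that takes each to its stop. Stand the wrench back upright on its rubber mat and leave the dishes in their bays and everything else where it is; keep the fingers off the cover and its screws.

Things in the scene. Friction and masses are not known exactly. Their poses are not given: they have to be found in the camera images.
- rack: fixed wooden rack with three bays, no floor. Origin: table level, where the centre of a dish home in the middle bay lies; x points into the bays (push direction), z up. Back rail 360 mm wide, 45 mm tall (pipe and red caps on it to 85), front face at x = 46 mm. Dividers 10 mm thick, 30 tall, at y = -172.5, -57.5, 57.5, 172.5 mm, from the rail out to x = -5 mm: bays 105 mm wide.
- wrench_mat: fixed flat round black rubber mat, 84 mm in diameter and 3 mm thick, the wrench's place; origin under its centre.
- wrench: T-handled box wrench, 0.3 kg, 122 mm tall, upright on its mat at the start. Origin: centre of the socket's open lower end, z up the stem. Socket 40 mm square outside, opening 25 mm square and 30 deep, sides parallel to the wrench's x and y. Stem 16 mm in diameter. Black crossbar handle along x: 84 mm long, 18 thick (along y), z from 98 to 122 mm.
- vessel: fixed round metal humidifier vessel with a bolted cover, a flange 184 mm in diameter with its flat top at z = 60 mm; low glass dome (27 mm radius, to z = 83 mm) at the centre. Four square-headed screws on a circle of 65 mm radius at 45, 135, 225 and 315 degrees from the vessel's x axis, counter-clockwise from above. Origin at table level under its centre, z up.
- bay0 (a point): the point at table level where the centre of a dish fully home in bay 0 lies (y = -115 mm in the rack's frame).
- dish0: round closed glass culture dish with seedlings, 92 mm in diameter (too wide to grip), 54 mm tall, 0.2 to 0.4 kg, flat smooth lid; slides on the table. Origin at the centre of its underside. May be absent.
- bay1 (a point): the point at table level where the centre of a dish fully home in bay 1 lies (y = 0 mm in the rack's frame).
- dish1: round closed glass culture dish with seedlings, 92 mm in diameter (too wide to grip), 54 mm tall, 0.2 to 0.4 kg, flat smooth lid; slides on the table. Origin at the centre of its underside. May be absent.
- bay2 (a point): the point at table level where the centre of a dish fully home in bay 2 lies (y = 115 mm in the rack's frame).
- dish2: round closed glass culture dish with seedlings, 92 mm in diameter (too wide to grip), 54 mm tall, 0.2 to 0.4 kg, flat smooth lid; slides on the table. Origin at the centre of its underside. May be absent.
- screw0 (a joint): angle (rad) of cover screw 0, at 45 degrees; 0 and 2 are opposite, as are 1 and 3. 0 = fully loose; grows as it is turned clockwise seen from above, to a firm stop at 1.57, fully tight. Starts at 0 to 0.25. Dry friction about 0.12 N m; stays where it is left.
- head0 (a point): top centre of the head of screw 0, 82 mm above the table. Head 20 mm square, 16 mm tall above the flange, with a tapered tip 6 mm taller; sides parallel to this point's x and y. The black index mark along +x points straight out from the cover's centre when fully tight, and a quarter turn counter-clockwise of that at joint value 0.
- screw1 (a joint): angle (rad) of cover screw 1, at 135 degrees; 0 and 2 are opposite, as are 1 and 3. 0 = fully loose; grows as it is turned clockwise seen from above, to a firm stop at 1.57, fully tight. Starts at 0 to 0.25. Dry friction about 0.12 N m; stays where it is left.
- head1 (a point): top centre of the head of screw 1, 82 mm above the table. Head 20 mm square, 16 mm tall above the flange, with a tapered tip 6 mm taller; sides parallel to this point's x and y. The black index mark along +x points straight out from the cover's centre when fully tight, and a quarter turn counter-clockwise of that at joint value 0.
- screw2 (a joint): angle (rad) of cover screw 2, at 225 degrees; 0 and 2 are opposite, as are 1 and 3. 0 = fully loose; grows as it is turned clockwise seen from above, to a firm stop at 1.57, fully tight. Starts at 0 to 0.25. Dry friction about 0.12 N m; stays where it is left.
- head2 (a point): top centre of the head of screw 2, 82 mm above the table. Head 20 mm square, 16 mm tall above the flange, with a tapered tip 6 mm taller; sides parallel to this point's x and y. The black index mark along +x points straight out from the cover's centre when fully tight, and a quarter turn counter-clockwise of that at joint value 0.
- screw3 (a joint): angle (rad) of cover screw 3, at 315 degrees; 0 and 2 are opposite, as are 1 and 3. 0 = fully loose; grows as it is turned clockwise seen from above, to a firm stop at 1.57, fully tight. Starts at 0 to 0.25. Dry friction about 0.12 N m; stays where it is left.
- head3 (a point): top centre of the head of screw 3, 82 mm above the table. Head 20 mm square, 16 mm tall above the flange, with a tapered tip 6 mm taller; sides parallel to this point's x and y. The black index mark along +x points straight out from the cover's centre when fully tight, and a quarter turn counter-clockwise of that at joint value 0.
- bottle: bystander, to be left where it is: small glass bottle with a red cap, 54 mm in diameter, 120 mm tall; origin under its centre.
- beaker: bystander, to be left where it is: glass beaker, 64 mm in diameter, 75 mm tall; origin under its centre.
- petri: bystander, to be left where it is: flat clear petri dish, 60 mm in diameter, 14 mm tall; origin under its centre.
- tape: bystander, to be left where it is: roll of paper tape, 64 mm in diameter, 18 mm tall; origin under its centre.
- block: bystander, to be left where it is: wooden block, 30 x 110 x 20 mm; origin under its centre.
- jar: bystander, to be left where it is: squat glass jar with a red cap, 60 mm in diameter, 70 mm tall; origin under its centre.
Not all that is in view belongs to the job. What is shaped like the dish2 but orange, purple or yellow is not meant.

How it is judged (in metres and radians):
On the way, in this order (a step that is already met when the one before it is completed fails the run):
1. every dish present is home in a bay ((horizontal distance between dish0 and bay0 below 0.012 m or horizontal distance between dish0 and bay1 below 0.012 m or horizontal distance between dish0 and bay2 below 0.012 m) and (horizontal distance between dish1 and bay0 below 0.012 m or horizontal distance between dish1 and bay1 below 0.012 m or horizontal distance between dish1 and bay2 below 0.012 m) and (horizontal distance between dish2 and bay0 below 0.012 m or horizontal distance between dish2 and bay1 below 0.012 m or horizontal distance between dish2 and bay2 below 0.012 m) and linear speed of each of dish0, dish1, dish2 below 0.02 m/s), for 0.2 s.
2. first pass: all four screws about halfway (value of joint screw0 between 0.5 and 1.3 rad and value of joint screw1 between 0.5 and 1.3 rad and value of joint screw2 between 0.5 and 1.3 rad and value of joint screw3 between 0.5 and 1.3 rad), for 0.2 s.
3. second pass: all four screws at their stops (value of joint each of screw0, screw1, screw2, screw3 above 1.4 rad), for 0.2 s.
At the end, for the whole second after the job is handed in: Every dish present lies within 12 mm of the home point of a bay (against the rail), at rest; all four screws are beyond 1.4 rad; the wrench stands upright (within 0.1 rad), at rest on its mat, within 30 mm of the mat's centre (all of step 1 and all of step 3 and horizontal distance between wrench and wrench_mat below 0.03 m and angle between wrench's own z axis and vertical below 0.1 rad and height (world z) of wrench below 0.01 m and linear speed of wrench below 0.02 m/s); the robot touches nothing.
It fails at once if a screw goes past 1.3 rad while another is still below 0.45 rad (first pass not finished) (value of joint any of screw0, screw1, screw2, screw3 above 1.3 rad and value of joint any of screw0, screw1, screw2, screw3 below 0.45 rad).
It fails at once if a pass not crosswise: two neighbouring screws beyond 0.5 rad while the other two are both below 0.4 rad, or beyond 1.4 while the other two are both below 1.3 (((value of joint each of screw0, screw1 above 0.5 rad and value of joint each of screw2, screw3 below 0.4 rad) or (value of joint each of screw1, screw2 above 0.5 rad and value of joint each of screw3, screw0 below 0.4 rad) or (value of joint each of screw2, screw3 above 0.5 rad and value of joint each of screw0, screw1 below 0.4 rad) or (value of joint each of screw3, screw0 above 0.5 rad and value of joint each of screw1, screw2 below 0.4 rad)) or ((value of joint each of screw0, screw1 above 1.4 rad and value of joint each of screw2, screw3 below 1.3 rad) or (value of joint each of screw1, screw2 above 1.4 rad and value of joint each of screw3, screw0 below 1.3 rad) or (value of joint each of screw2, screw3 above 1.4 rad and value of joint each of screw0, screw1 below 1.3 rad) or (value of joint each of screw3, screw0 above 1.4 rad and value of joint each of screw1, screw2 below 1.3 rad))).
It fails at once if the fingers press on the cover, the vessel or the screws (over 4 N) (contact force between the fingers and vessel above 4 N).
It fails at once if a dish is lifted over 30 mm or tipped over 0.5 rad (height (world z) of any of dish0, dish1, dish2 above 0.03 m or angle between any of dish0, dish1, dish2's own z axis and vertical above 0.5 rad).
It fails at once if a bystander is moved over 40 mm (distance of any of bottle, beaker, petri, tape, block, jar from where it was at the start of the episode above 0.04 m).
Of dish0, dish1, dish2 only 2 to 3 are there at a start; the rules pass over those that are not, and their reading is None.
At some moment in a run one of dish0, dish1, dish2 may be knocked a few centimetres aside while the robot is not near it.
It also fails if it takes over 210 s, if anything falls off the work surface, if the arm or the gripper's body presses on something with over 40 N, if the wrist force passes 120 N, or if a joint passes its speed limit or range.

## Working session

There is one attempt and no reset: what is moved stays moved. The work goes in short steps, each a Python script; the robot and the scene stay as the last script left them, time stands still between calls to the robot, and variables do not carry over. Pictures are saved under pics/ and viewed, at most 14 in all, crops included, and the job is handed in when it is done.

```bash
ls; mkdir -p pics
cat > h.py <<'E'
from cell import robot
import numpy as np, cv2
def snap(cam,name=None):
    c=robot.capture(cam)
    c['K']=np.array(c['K'],float);c['R']=cv2.Rodrigues(np.array(c['rvec'],float))[0];c['t']=np.array(c['tvec'],float).ravel()
    if name: cv2.imwrite(f'pics/{name}.png',c['image'][:,:,::-1])
    return c
def ray(c,uv):
    d=(np.array(uv,float)-c['K'][:2,2])/np.diag(c['K'])[:2]
    s=d.copy()
    for _ in range(20): s=d/(1+c['k1']*(s@s))
    C=-c['R'].T@c['t']; return C,c['R'].T@np.append(s,1)
def onplane(c,uv,z):
    C,d=ray(c,uv); return (C+d*(z-C[2])/d[2])[:2]
def proj(c,p):
    q=c['R']@np.array(p,float)+c['t']; s=q[:2]/q[2]; s=s*(1+c['k1']*(s@s)); return s*np.diag(c['K'])[:2]+c['K'][:2,2]
E
python3 - <<'E'
from h import *
for n in('scene','top'):
    c=snap(n,n+'0'); print(n,c['K'].tolist(),c['k1'],-c['R'].T@c['t'],c['R'][2])
E
```

```text
pics
scene [[436.54374705569893, 0.0, 278.572212305022], [0.0, 436.54374705569893, 213.1914066128148], [0.0, 0.0, 1.0]] -0.05724327955635863 [1391.94727165  475.64989851  822.54735035] [-0.66697152 -0.44302818 -0.59906179]
top [[503.60990022728436, 0.0, 283.1327514112824], [0.0, 503.60990022728436, 201.77837893239897], [0.0, 0.0, 1.0]] -0.1705148891644247 [ 409.02308067  -86.22068081 1337.21139571] [ 0.11696285 -0.00484219 -0.99312449]
```

View pics/scene0.png

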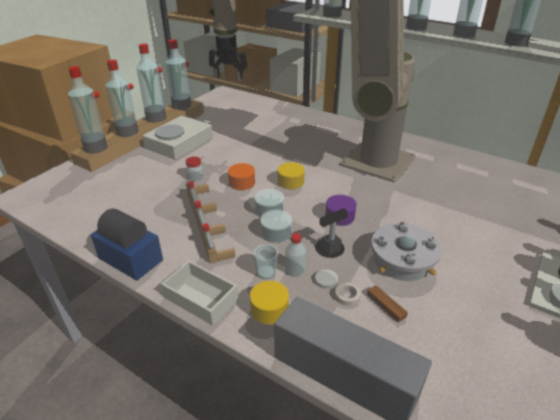

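View pics/top0.png

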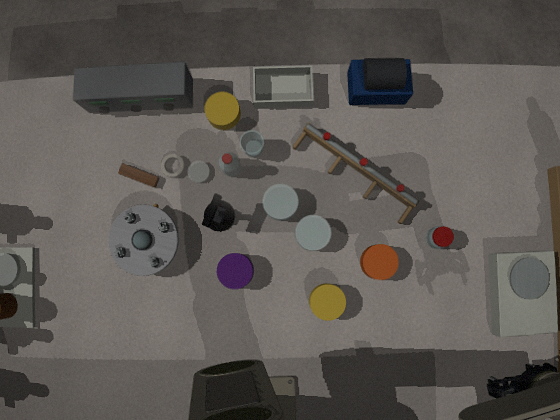

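The scene picture shows two clear dishes at (269,203) and (277,226), the rack at (205,220), the wrench at (331,235) and the vessel at (405,250). In the top picture the dishes are at (281,202) and (313,233). The rack runs from (300,135) to (412,205), the wrench is at (218,213), and the vessel is at (143,240) with its screws around it.

Things that could be taken for a dish are yellow (222,110), purple (235,271), yellow (328,302), orange (380,262), the beaker (252,145), the petri (199,171) and the tray dish (530,277). I choose the two clear bluish ones. Next is a close crop to check them.

Run:
```python
from h import *
a=cv2.imread('pics/top0.png')
r=cv2.resize(a[115:260,240:430],None,fx=4.2,fy=4.1,interpolation=cv2.INTER_CUBIC)
cv2.imwrite('pics/c1.png',r)
r=cv2.resize(a[185:285,95:245],None,fx=5.3,fy=5.3,interpolation=cv2.INTER_CUBIC)
cv2.imwrite('pics/c2.png',r)
```

```text
(no output)
```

View pics/c1.png

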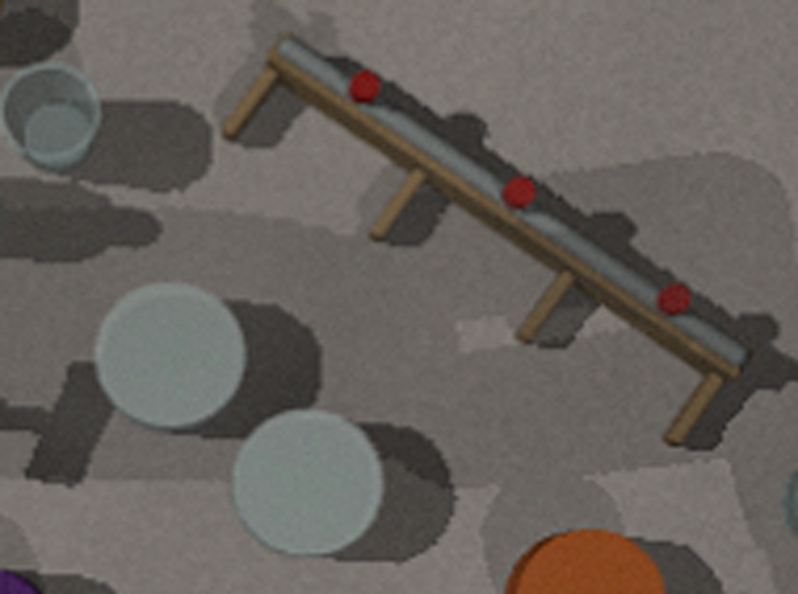

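View pics/c2.png

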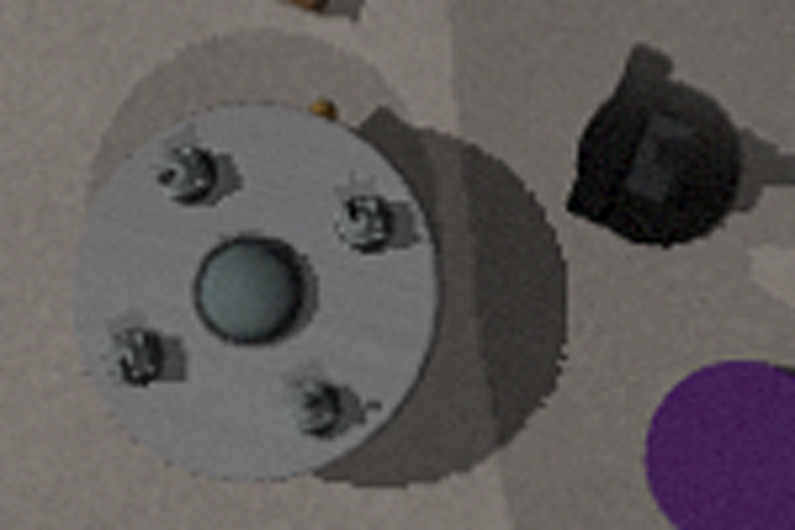

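The crop confirms two clear bluish dishes, at crop (170,355) and (308,482). They are roughly lined up with the bays, and the divider tips are at crop (230,132), (379,233), (525,335) and (674,438). The second crop shows the screw heads at about (200,175), (368,222), (140,357) and (322,405), with the wrench at (640,140). Next I measure positions and brighten the wrench and vessel.

```bash
cat >> h.py <<'E'
from scipy.optimize import least_squares
def dishes(c):
    """centres (world) of clear bluish lids at z=54"""
    hsv=cv2.cvtColor(c['image'],cv2.COLOR_RGB2HSV)
    m=cv2.inRange(hsv,(70,12,90),(110,80,255)); m=cv2.morphologyEx(m,cv2.MORPH_OPEN,np.ones((5,5)))
    out=[]
    for k in cv2.findContours(m,cv2.RETR_EXTERNAL,cv2.CHAIN_APPROX_NONE)[0]:
        if cv2.contourArea(k)<500: continue
        p=np.array([onplane(c,q[0],54) for q in k]); (x,y),r=cv2.minEnclosingCircle(p.astype(np.float32))
        if 38<r<56 and x>250: out.append((x,y,r))
    return np.array(out)
E
python3 - <<'E'
from h import *
c=snap('top'); im=c['image']
print('dish',dishes(c))
cr=lambda x,y:(240+(x+.5)/4.2-.5,115+(y+.5)/4.1-.5)
tips=[cr(230,132),cr(379,233),cr(525,335),cr(674,438)]; ends=[cr(270,66),cr(738,374)]
ys=[172.5,57.5,-57.5,-172.5]
W=np.array([onplane(c,u,30) for u in tips]+[onplane(c,u,45) for u in ends])
L=np.array([(-5,y) for y in ys]+[(46,180),(46,-180)])
print(W)
f=lambda p:(np.array([[np.cos(p[2]),-np.sin(p[2])],[np.sin(p[2]),np.cos(p[2])]])@L.T+p[:2,None]-W.T).ravel()
s=least_squares(f,[500,-200,-.6]); print('rack',s.x,s.fun.round(1))
# flange: bright low-sat circle
x0,y0=95,185
c2=lambda x,y:(95+(x+.5)/5.3-.5,185+(y+.5)/5.3-.5)
E1=[(82,260),(85,310),(110,385),(160,445),(220,475),(330,460),(400,400),(435,320),(436,260),(410,185),(340,122),(250,103),(170,125),(110,185)]
P=np.array([onplane(c,c2(*e),60) for e in E1])
s=least_squares(lambda p:np.hypot(*(P-p[:2]).T)-p[2],[400,200,92]); print('vessel',s.x,s.fun.round(1))
for e in [(200,178),(368,222),(143,357),(322,407)]:
    w=onplane(c,c2(*e),76)-s.x[:2]; print(np.hypot(*w),np.degrees(np.arctan2(w[1],w[0])))
print('matcentre',onplane(c,c2(660,165),3))
b=lambda a:np.clip(255*(a/255.)**.45,0,255).astype(np.uint8)
cv2.imwrite('pics/c3.png',b(cv2.resize(im[195:240,190:245],None,fx=12,fy=12,interpolation=cv2.INTER_CUBIC))[:,:,::-1])
d=snap('scene')['image']
cv2.imwrite('pics/c4.png',b(cv2.resize(d[200:280,310:445],None,fx=5.9,fy=5.9,interpolation=cv2.INTER_CUBIC))[:,:,::-1])
E
```

```text
dish [[ 479.76107788 -164.8949585    44.66054153]]
[[ 708.90320987 -126.69312025]
 [ 639.94940171 -218.15363739]
 [ 571.2134445  -307.19461995]
 [ 502.0729931  -398.30746915]
 [ 748.26246369 -152.76362696]
 [ 540.54774176 -437.59637359]]
rack [ 608.88373813 -266.26189206   -0.64241639] [-0.7 -0.6 -0.8 -0.5  5.3 -2.7  1.5  0.9 -2.1 -3.1  3.1 -0.3]
vessel [474.12101529 269.42028805  89.7162742 ] [ 0.1 -2.3 -2.4  0.3  2.6  1.2 -0.4 -0.7 -1.  -0.3 -0.3  0.4  1.9  0.9]
57.67934321766921 24.643867956990476
65.40590378946436 -63.4919167905146
61.93630765914691 122.26022816180439
68.39593085167898 -148.74298233517027
matcentre [533.65332939  78.95261661]
```

View pics/c3.png

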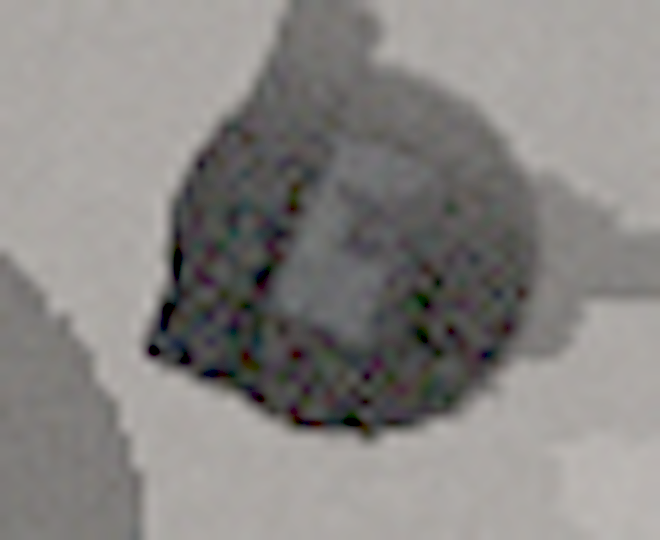

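View pics/c4.png

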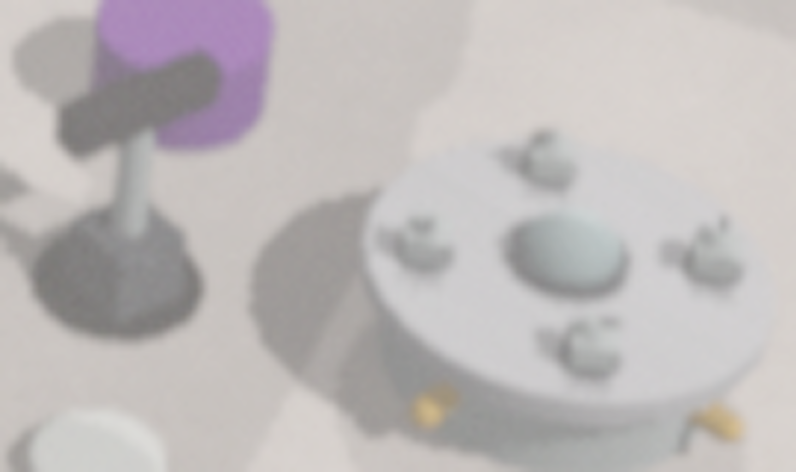

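c3 shows the mat with the black crossbar running over it from about (335,30) to (190,370). c4 shows the bar from (75,125) to (207,75) and four screw heads, at (548,165), (420,252), (710,262) and (588,350). Next I refine the vessel and wrench positions and check why one dish was missed.

Run:
```python
from h import *
c=snap('top'); im=c['image']; s=snap('scene')
c4=lambda x,y:(310+(x+.5)/5.9-.5,200+(y+.5)/5.9-.5)
c3=lambda x,y:(190+(x+.5)/12-.5,195+(y+.5)/12-.5)
hsv=cv2.cvtColor(im,cv2.COLOR_RGB2HSV)
print('col',hsv[202,281],hsv[233,313],hsv[196,275],hsv[240,318])
# handle via two ends in both views
A=onplane(s,c4(72,128),113);B=onplane(s,c4(212,78),113);print('scene handle',A,B,(A+B)/2,np.hypot(*(A-B)),np.arctan2(*(B-A)[::-1]))
A=onplane(c,c3(335,15),125);B=onplane(c,c3(190,370),125);print('top handle',A,B,(A+B)/2,np.hypot(*(A-B)),np.arctan2(*(A-B)[::-1]))
# mat from scene: ellipse centre
print('mat scene',onplane(s,c4(118,280),3))
# scene screws, head body centre ~z 70
for p in [(550,168),(424,255),(714,265),(590,352)]: print('scr',onplane(s,c4(*p),70))
b=lambda a:np.clip(255*(a/255.)**.7*1.2,0,255).astype(np.uint8)
cv2.imwrite('pics/c5.png',b(cv2.resize(im[202:277,106:180],None,fx=8,fy=8,interpolation=cv2.INTER_CUBIC))[:,:,::-1])
cv2.imwrite('pics/c6.png',b(cv2.resize(s['image'][216:280,366:446],None,fx=9.3,fy=9.3,interpolation=cv2.INTER_CUBIC))[:,:,::-1])
```

```text
col [ 67  18 130] [ 75  23 131] [ 77  18 128] [ 77  17 133]
scene handle [569.35722748  66.45815916] [501.22150458 102.36484339] [535.28936603  84.41150128] 77.01796353706989 2.656588752592648
top handle [571.06740487  67.21568881] [499.73154785  97.68396241] [535.39947636  82.44982561] 77.5700985749193 -0.4036566643175767
mat scene [534.38561232  79.34212663]
scr [424.14472677 244.08098093]
scr [514.74814363 218.85591405]
scr [450.29238848 331.01479473]
scr [535.53108572 303.98468246]
```

View pics/c5.png

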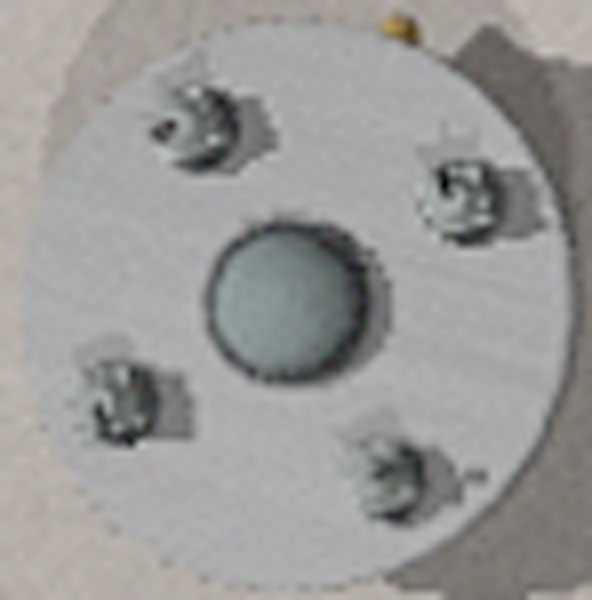

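View pics/c6.png

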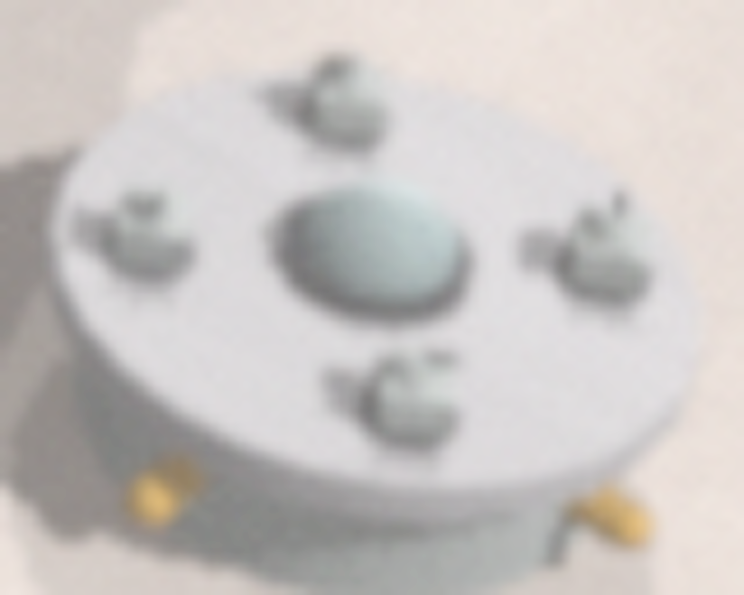

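c5 and c6 show the flange rim and the four heads clearly. In c5 the head tops are at about (192,120), (450,195), (108,395) and (385,470). I'll fit the rim in both views, then start on the dishes.

```bash
sed -i 's/(70,12,90),(110,80,255)/(60,10,100),(115,80,255)/' h.py
python3 - <<'E'
from h import *
c=snap('top'); s=snap('scene')
k5=lambda x,y:(106+(x+.5)/8-.5,202+(y+.5)/8-.5)
k6=lambda x,y:(366+(x+.5)/9.3-.5,216+(y+.5)/9.3-.5)
F5=[(25,290),(40,180),(80,110),(150,50),(240,22),(330,25),(510,125),(560,210),(573,300),(560,400),(510,490),(440,550),(380,578),(300,588),(220,575),(140,530),(80,470),(40,390)]
F6=[(52,225),(75,165),(130,110),(200,80),(705,320),(690,280),(640,215),(560,150),(470,105),(60,260),(110,330),(180,390),(270,440),(380,475),(480,485),(580,470),(660,425),(700,370)]
for cam,k,F in((c,k5,F5),(s,k6,F6)):
    P=np.array([onplane(cam,k(*e),60) for e in F]); r=least_squares(lambda p:np.hypot(*(P-p[:2]).T)-p[2],[400,200,92]); print(r.x,np.abs(r.fun).max())
H=np.array([onplane(c,k5(*e),76) for e in [(192,120),(450,195),(385,470),(108,395)]])
print(H,H.mean(0)); 
for i in(0,1): d=H[i]-H[i+2]; print(np.hypot(*d),np.degrees(np.arctan2(d[1],d[0])))
hsv=cv2.cvtColor(c['image'],cv2.COLOR_RGB2HSV)
print('dish',dishes(c))
E
```

```text
[473.870399   271.50500621  91.81196426] 3.5765409120253224
[472.09619223 272.78606702  89.54572856] 4.761809845899251
[[530.87722154 300.78322534]
 [504.83535295 216.60552167]
 [418.43477808 238.18980962]
 [443.75665312 328.42444401]] [474.47600143 271.00075016]
128.69047665995362 29.103405717597617
127.4130251106297 -61.35536830099576
dish [[ 479.24685669 -165.12121582   45.39572525]
 [ 560.11486816  -85.61032104   45.29109955]]
```

```bash
cat >> h.py <<'E'
RK=np.array([609.3,-265.9]);TH=-0.646
RX=np.array([np.cos(TH),np.sin(TH)]);RY=np.array([-RX[1],RX[0]])
w2r=lambda p:np.array([(p[:2]-RK)@RX,(p[:2]-RK)@RY]); r2w=lambda x,y:RK+x*RX+y*RY
Q=lambda yaw:[0,np.cos(yaw/2),np.sin(yaw/2),0]
V=np.array([473.7,271.7]);VA=np.radians(28.9)
E
python3 - <<'E'
from h import *
d=sorted([w2r(p) for p in dishes(snap('top'))],key=lambda p:p[1]); print(d)
for k in (0,np.pi): 
    for p in((-200,0),(-28,0),(-200,115)): 
        q=robot.solve_ik([*r2w(*p),22],Q(TH+k)); print(k,None if q is None else np.round(q,2))
def push(dx,dy,by,yaw):
    robot.move_to([*r2w(dx-85,dy),200],Q(yaw)); robot.movel([*r2w(dx-85,dy),24])
    robot.movel([*r2w(dx-35,dy),24],feed=100)
    robot.movel([*r2w(-90,by),24],feed=80)
    st=robot.movel([*r2w(-22,by),24],feed=40,max_force=8)
    print('stop',st,w2r(np.array(robot.current_tcp_pos())),robot.current_ft_force())
    p=w2r(np.array(robot.current_tcp_pos()))
    robot.movel([*r2w(p[0]-90,by),24],feed=80); robot.movel([*r2w(p[0]-90,by),200])
robot.let_go()
yaw=min((TH,TH+np.pi),key=lambda y:abs(q[5]) if (q:=robot.solve_ik([*r2w(-100,0),100],Q(y))) is not None else 9)
push(*d[0],0,yaw)
print(robot.current_time()); c=snap('top','t1'); print([w2r(p) for p in dishes(c)])
E
```

```text
[array([-164.60279368,    1.65189278]), array([-147.68331807,  115.72609622])]
0 [-0.42  0.04  2.03 -0.    1.06  1.8 ]
0 [-0.48  0.44  1.56 -0.    1.14  1.74]
0 [-0.2   0.17  1.9  -0.    1.08  2.02]
3.141592653589793 [-0.42  0.04  2.03 -0.    1.06 -1.35]
3.141592653589793 [-0.48  0.44  1.56 -0.    1.14 -1.41]
3.141592653589793 [-0.2   0.17  1.9  -0.    1.08 -1.13]
stop True [-27.45042815  -0.02945665] [-1.8801635   0.94707866  5.02923916]
10.1333
[array([-147.93807678,  115.1338806 ])]
```

Run:
```python
from h import *
robot.move_to([480,-80,220],Q(TH+np.pi))
robot.move_to([400,50,300],Q(TH+np.pi))
c=snap('top','t2'); print([w2r(p) for p in dishes(c)],robot.current_ft_force())
cv2.imwrite('pics/t2c.png',cv2.resize(c['image'][110:270,200:430],None,fx=3,fy=3)[:,:,::-1])
```

```text
[array([-148.02080435,  115.24939079]), array([-12.37463343,  -0.15531541])] [0.88514842 0.48632408 0.17043318]
```

View pics/t2c.png

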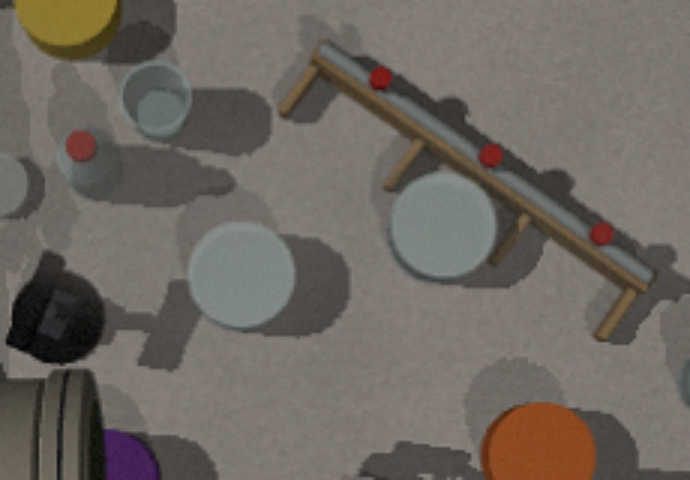

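The picture shows the dish in the middle bay at (443,226), about 12 mm short of the rail. I'll push the other dish next, then nudge both with closed fingers.

```bash
cat >> h.py <<'E'
def nudge(by,yaw,x0=-100,far=-50):
    robot.gripper_close(30)
    robot.move_to([*r2w(x0,by),200],Q(yaw)); robot.movel([*r2w(x0,by),32])
    st=robot.movel([*r2w(far,by),32],feed=25,max_force=12)
    print('nudge',st,w2r(np.array(robot.current_tcp_pos())),np.round(robot.current_ft_force(),1))
    robot.movel([*r2w(x0,by),32],feed=80); robot.movel([*r2w(x0,by),200])
E
python3 - <<'E'
from h import *
yaw=TH+np.pi; dx,dy=-148,115.3; by=115
robot.move_to([*r2w(dx-85,dy),250],Q(yaw)); robot.movel([*r2w(dx-85,dy),24])
robot.movel([*r2w(dx-35,dy),24],feed=100)
st=robot.movel([*r2w(-42,by),24],feed=80,max_force=15); print(st,w2r(np.array(robot.current_tcp_pos())))
robot.movel([*r2w(-130,by),24]); robot.movel([*r2w(-130,by),200])
nudge(115,yaw,-125); nudge(0,yaw)
robot.move_to([400,50,300],Q(yaw))
c=snap('top'); print(robot.current_time(),[w2r(p) for p in dishes(c)])
E
```

```text
False [-42.06420433 114.95327608]
nudge True [-58.90275741 114.78703254] [-0.3 -0.4 -0.2]
nudge True [-59.45647237  -0.12287663] [-0.2  0.3  0.2]
31.9167 [array([-2.561154  , -0.07337048]), array([ -0.60528871, 114.3537981 ])]
```

Both dishes are home. Next is the wrench: grasp it across the crossbar and seat it on the first screw.

```bash
cat >> h.py <<'E'
OFF=np.array([0.,0.])  # correction of screw positions, world mm
ZO=113.0
def head(k): a=VA+k*np.pi/2; return V+65*np.array([np.cos(a),np.sin(a)])
yawv=lambda v: VA-v+np.pi      # tool yaw for socket aligned with head at value v
E
python3 - <<'E'
from h import *
robot.let_go()
yw=-0.44+np.pi
robot.move_to([535,82,260],Q(yw)); robot.movel([535,82,116],feed=120)
f0=np.array(robot.current_ft_force())
robot.gripper_close(90); print('w',robot.current_grip_width(),robot.current_grip_force(),np.array(robot.current_ft_force())-f0)
robot.movel([535,82,235],feed=120); robot.wait(.2); print('lift',np.array(robot.current_ft_force())-f0,robot.current_grip_width())
h=head(0); print(h,robot.current_time())
robot.move_to([*h,225],Q(yawv(.12)))
robot.wait(.3)
snap('top','w1');s=snap('scene','w2')
u=proj(s,[*h,112]).astype(int); print(u)
cv2.imwrite('pics/w2c.png',cv2.resize(s['image'][u[1]-50:u[1]+40,u[0]-60:u[0]+60],None,fx=6,fy=6,interpolation=cv2.INTER_CUBIC)[:,:,::-1])
E
```

```text
w 16.642605236783034 88.16259741783142 [ 0.89214769  0.8367214  -0.16812997]
lift [ 0.32107741 -1.06483896 -3.21046732] 16.827445414520316
[530.60519426 303.11335491] 36.6583
[412 245]
```

View pics/w2c.png

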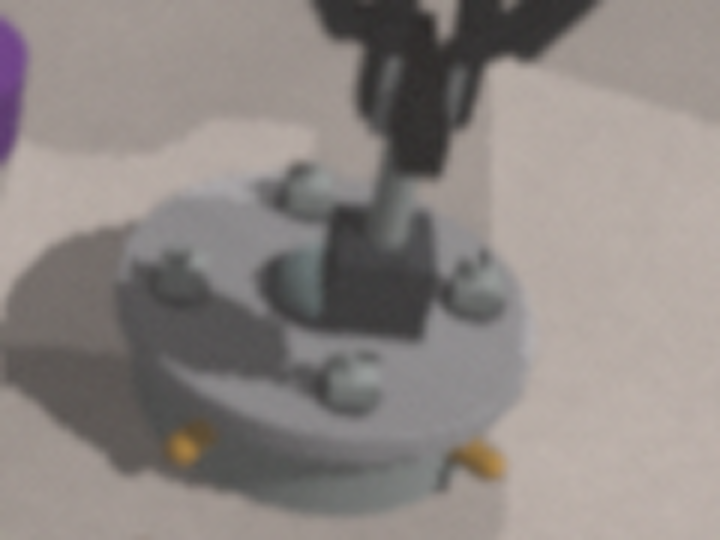

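The wrench hangs upright in the gripper with its socket over screw 0. The front bottom edge of the socket runs from about (323,322) to (422,338). I'll compare that with where the corners should be.

Run:
```python
from h import *
s=snap('scene','w3'); h=head(0); y=yawv(.12); u=np.array([412,245])
ax=np.array([np.cos(y),np.sin(y)]);ay=np.array([-ax[1],ax[0]])
for a,b in((1,1),(1,-1),(-1,-1),(-1,1)): print(a,b,((proj(s,[*(h+20*a*ax+20*b*ay),112])-u+[60,50]+.5)*6).round())
J=np.array([proj(s,[*(h+d),112])-proj(s,[*h,112]) for d in((1,0),(0,1))]).T*6; print('J crop px per mm',J)
x=s['image'][195:285,352:472]; x=np.clip(255*(x/255.)**.5,0,255).astype(np.uint8)
cv2.imwrite('pics/w3c.png',cv2.resize(x[20:70,35:90],None,fx=12,fy=12,interpolation=cv2.INTER_CUBIC)[:,:,::-1])
```

```text
1 1 [318. 269.]
1 -1 [415. 281.]
-1 -1 [421. 344.]
-1 1 [321. 332.]
J crop px per mm [[-0.82726071  2.32342508]
 [ 1.33646074  0.86418644]]
```

View pics/w3c.png

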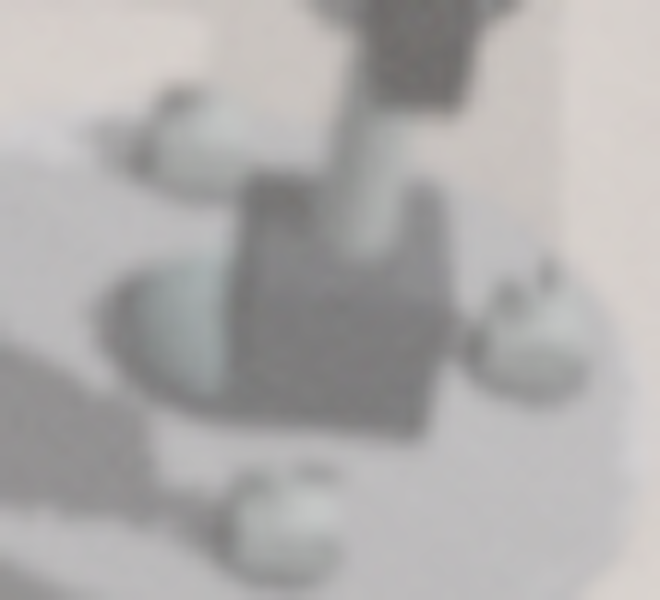

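The measured corners, (420,339) and (322,329), match the expected ones within about 2.5 mm, along the bar. I'll lower the wrench with a force limit.

```bash
cat >> h.py <<'E'
from scipy.spatial.transform import Rotation as Ro
st=lambda:(np.round(robot.current_tcp_pos(),1),np.round(robot.current_ft_force(),1),np.round(robot.current_ft_torque(),2))
E
python3 - <<'E'
from h import *
h=head(0)+[.8,.8]
robot.movel([*h,200],Q(yawv(.12)),feed=80)
print(st())
r=robot.movel([*h,175.5],feed=25,max_force=8); print(r,st(),robot.current_time())
E
```

```text
(array([530.8, 303.7, 198.7]), array([-0.1, -0.2, -2.6]), array([-0.  ,  0.01, -0.01]))
True (array([531.6, 304. , 188.4]), array([-0.9, -0. ,  5.7]), array([-0.14,  0.27,  0.04])) 39.05
```

```bash
cat >> h.py <<'E'
def seat(h,yaw,offs,zt=175.5,F=9):
    ax=np.array([np.cos(yaw),np.sin(yaw)])*-1; ay=np.array([-ax[1],ax[0]])
    for a,b in offs:
        p=h+a*ax+b*ay
        robot.movel([*p,191.5],Q(yaw),feed=40)
        r=robot.movel([*p,zt],feed=25,max_force=F); s=st(); print((a,b),r,s)
        if s[0][2]<182: return p
    return None
E
python3 - <<'E'
from h import *
print(seat(head(0),yawv(.12),[(-1.3,0),(-2.6,0),(-1.3,-1.5),(-1.3,1.5)]),robot.current_time())
E
```

```text
(-1.3, 0) False (array([529.5, 302.7, 175.6]), array([ 0.7, -0.4, -3.1]), array([-0.06,  0.05,  0.  ]))
[529.40006365 302.62585084] 40.1167
```

It is seated. Now the first-pass turn, watching the moment.

```bash
cat >> h.py <<'E'
def turn(p,v0,v1,n,tmax=1.2,verbose=True):
    """rotate socket in place; stop at moment tmax. returns socket value reached"""
    t0=robot.current_ft_torque()[2]; log=[]
    for v in np.linspace(v0,v1,n+1)[1:]:
        robot.movel([*p,175.5],Q(yawv(v)),feed=60)
        t=robot.current_ft_torque()[2]-t0; log.append((round(v,2),round(t,2)))
        if abs(t)>tmax: break
    if verbose: print(log,st(),round(robot.current_time(),1))
    return v
E
python3 - <<'E'
from h import *
p=np.array(robot.current_tcp_pos())[:2]
turn(p,.12,1.15,8)
E
```

```text
[(np.float64(0.25), np.float64(-0.03)), (np.float64(0.38), np.float64(-0.06)), (np.float64(0.51), np.float64(0.07)), (np.float64(0.63), np.float64(-0.06)), (np.float64(0.76), np.float64(0.03)), (np.float64(0.89), np.float64(0.03)), (np.float64(1.02), np.float64(-0.02)), (np.float64(1.15), np.float64(0.06))] (array([528.7, 303.3, 175.3]), array([-5.3,  1.2, -2.4]), array([0.24, 1.4 , 0.07])) 42.3
```

```bash
cat >> h.py <<'E'
def lift(p,v):
    robot.movel([*p,175.5],Q(yawv(v)),feed=60); robot.movel([*p,220],feed=100)
def pair(name,h,before=None):
    t=snap('top');s=snap('scene'); row=[]
    ims=[(t,t['image']),(s,s['image'])]
    for c,b in((t,'pics/top0.png'),(s,'pics/scene0.png')):
        u=proj(c,[*h,72]).round().astype(int)
        for im in(c['image'],cv2.imread(b)[:,:,::-1]):
            x=im[u[1]-14:u[1]+14,u[0]-14:u[0]+14]; row.append(cv2.resize(x,(270,270),interpolation=cv2.INTER_CUBIC))
    o=np.vstack([np.hstack(row[:2]),np.hstack(row[2:])]); o=np.clip(255*(o/255.)**.7*1.2,0,255).astype(np.uint8)
    cv2.imwrite(f'pics/{name}.png',o[:,:,::-1])
E
python3 - <<'E'
from h import *
p=np.array([529.4,302.63]); lift(p,.95)
print(st())
robot.move_to([*head(2),225],Q(yawv(.12))); robot.wait(.2)
pair('p1',head(0)); print(robot.current_time())
E
```

```text
(array([529.6, 302.6, 220.2]), array([-0.2, -0.5, -3.3]), array([0.03, 0.02, 0.04]))
44.3833
```

View pics/p1.png

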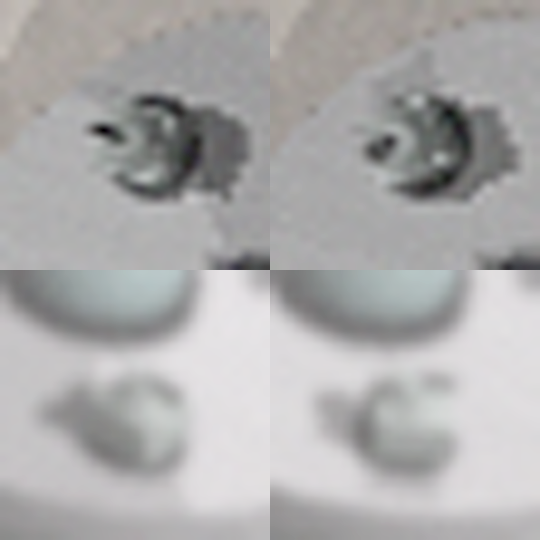

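The head has turned: the mark moved from left-below at (380,150) to left-above at (105,130), as expected for about 0.9 rad. I'll continue the first pass crosswise with 2, 1 and 3.

```bash
cat >> h.py <<'E'
GR=[(-1.3,0),(-1.3,1.3),(-1.3,-1.3),(-2.6,0),(0,0),(0,1.5),(0,-1.5),(-2.6,1.5),(-2.6,-1.5)]
E
python3 - <<'E'
from h import *
for k in(2,1,3):
    robot.move_to([*head(k),225],Q(yawv(.12))); robot.movel([*head(k),200],feed=100)
    p=seat(head(k),yawv(.12),GR)
    if p is None: print('FAIL',k);break
    turn(p,.12,1.15,6,verbose=False); print('turned',k,st()); lift(p,.95)
    print(robot.current_time())
E
```

```text
(-1.3, 0) False (array([415.6, 239.8, 175.6]), array([ 0.4, -0.1, -2.7]), array([-0.  ,  0.03,  0.02]))
turned 2 (array([414.7, 240.6, 175.3]), array([-5.4,  4.5, -2.8]), array([1.08, 1.58, 0.02]))
49.0833
(-1.3, 0) False (array([441.2, 328.1, 175.6]), array([ 0.7, -0.2, -2. ]), array([-0.02, -0.06,  0.01]))
turned 1 (array([440.6, 328.7, 175.3]), array([-4.5,  5.2, -3.8]), array([1.06, 1.18, 0.03]))
54.2417
(-1.3, 0) False (array([503.9, 214.3, 175.5]), array([ 0.3,  0.2, -4. ]), array([-0.03,  0.2 , -0.  ]))
turned 3 (array([502.8, 214.9, 175. ]), array([-6. ,  2.3, -2.5]), array([0.58, 1.46, 0.02]))
59.6917
```

Run:
```python
from h import *
robot.move_to([540,-30,260],Q(yawv(.95)))
t=snap('top');rows=[]
for im in(t['image'],cv2.imread('pics/top0.png')[:,:,::-1]):
    r=[]
    for k in range(4):
        u=proj(t,[*head(k),72]).round().astype(int); r.append(cv2.resize(im[u[1]-12:u[1]+12,u[0]-12:u[0]+12],(200,200),interpolation=cv2.INTER_CUBIC))
    rows.append(np.hstack(r))
o=np.clip(255*(np.vstack(rows)/255.)**.7*1.2,0,255).astype(np.uint8); cv2.imwrite('pics/p2.png',o[:,:,::-1])
print([w2r(p) for p in dishes(t)],robot.current_time())
for k in range(4):print(k,[(proj(t,[*(head(k)+10*np.array([np.cos(a),np.sin(a)])),78])-proj(t,[*head(k),78])).round(1) for v in(.1,.9) for a in[VA+k*np.pi/2+np.pi/2-v]])
```

```text
[array([-2.561154  , -0.07337048]), array([ -0.77827543, 114.51025108])] 60.725
0 [array([-3.5,  1.6]), array([-3.5, -1.4])]
1 [array([1.5, 3.6]), array([-1.5,  3.7])]
2 [array([ 3.6, -1.6]), array([3.6, 1.5])]
3 [array([-1.5, -3.6]), array([ 1.5, -3.7])]
```

View pics/p2.png

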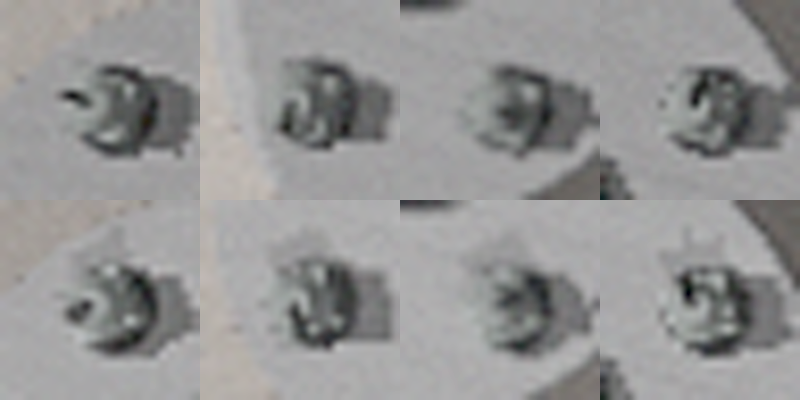

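All four marks have shifted the way a turn to about 0.9 rad would move them (e.g. screw 3 from (690,290) to (700,90)), and both dishes are still home. Second pass.

Run:
```python
from h import *
for k in(0,2,1,3):
    robot.move_to([*head(k),225],Q(yawv(.93))); robot.movel([*head(k),200],feed=100)
    p=seat(head(k),yawv(.93),GR)
    if p is None: print('FAIL',k);break
    v=turn(p,.93,1.95,12,tmax=.45); lift(p,v-.2)
    print(k,robot.current_time())
```

```text
(-1.3, 0) False (array([529.4, 303.7, 175.5]), array([-0.5,  0.8, -2.6]), array([0.04, 0.08, 0.01]))
[(np.float64(1.02), np.float64(-0.01)), (np.float64(1.1), np.float64(-0.02)), (np.float64(1.18), np.float64(0.08)), (np.float64(1.27), np.float64(0.01)), (np.float64(1.36), np.float64(0.01)), (np.float64(1.44), np.float64(-0.0)), (np.float64(1.52), np.float64(0.08)), (np.float64(1.61), np.float64(0.03)), (np.float64(1.7), np.float64(0.04)), (np.float64(1.78), np.float64(-0.01)), (np.float64(1.87), np.float64(-0.03)), (np.float64(1.95), np.float64(-0.0))] (array([528.8, 304.6, 175.3]), array([-5.1,  3.8, -3.7]), array([0.9 , 1.17, 0.01])) 66.5
0 67.4917
(-1.3, 0) True (array([416.2, 241. , 188. ]), array([-0.5, -0.4,  6. ]), array([-0.02,  0.16,  0.05]))
(-1.3, 1.3) True (array([415.4, 241.7, 186.3]), array([ 0.3,  0.1, -2.3]), array([0.09, 0.01, 0.  ]))
(-1.3, -1.3) True (array([414.8, 239.6, 186.7]), array([ 0.4,  0.5, -2.6]), array([0.16, 0.18, 0.06]))
(-2.6, 0) False (array([414.5, 241.4, 175.6]), array([ 0.1, -0.5, -2.3]), array([ 0.03, -0.01,  0.01]))
[(np.float64(1.02), np.float
[... 1361 characters left out ...]
 5. ]), array([-0.07,  0.17,  0.03]))
(-1.3, -1.3) False (array([503.1, 214.1, 175.2]), array([-1.5,  0.5, -3.6]), array([0.06, 0.52, 0.03]))
[(np.float64(1.02), np.float64(-0.01)), (np.float64(1.1), np.float64(0.02)), (np.float64(1.18), np.float64(-0.06)), (np.float64(1.27), np.float64(0.03)), (np.float64(1.36), np.float64(0.03)), (np.float64(1.44), np.float64(0.02)), (np.float64(1.52), np.float64(-0.01)), (np.float64(1.61), np.float64(0.02)), (np.float64(1.7), np.float64(0.02)), (np.float64(1.78), np.float64(-0.02)), (np.float64(1.87), np.float64(0.06)), (np.float64(1.95), np.float64(0.07))] (array([502.7, 215.6, 175.3]), array([-4. ,  6.8, -4.8]), array([1.7 , 1.15, 0.1 ])) 88.6
3 89.5667
```

No clear stop was felt. I'll reseat on each screw, crosswise, and turn until the stop shows in the moment.

Run:
```python
from h import *
k=3
robot.movel([*head(k),200],Q(yawv(1.5)),feed=100)
p=seat(head(k),yawv(1.5),GR)
if p is not None:
    v=turn(p,1.5,2.2,12,tmax=.3); lift(p,v-.2)
```

```text
(-1.3, 0) True (array([505. , 216.1, 188.4]), array([-0.1,  0.6,  3.9]), array([-0.02,  0.12,  0.  ]))
(-1.3, 1.3) True (array([505.5, 216.6, 188.6]), array([-1.4,  0. ,  4.8]), array([-0.07,  0.3 , -0.04]))
(-1.3, -1.3) False (array([503.2, 215.3, 175.4]), array([-0.9,  0.4, -3.8]), array([ 0.21,  0.27, -0.  ]))
[(np.float64(1.56), np.float64(-0.06)), (np.float64(1.62), np.float64(0.0)), (np.float64(1.68), np.float64(-0.0)), (np.float64(1.73), np.float64(0.07)), (np.float64(1.79), np.float64(0.0)), (np.float64(1.85), np.float64(0.07)), (np.float64(1.91), np.float64(0.04)), (np.float64(1.97), np.float64(0.11)), (np.float64(2.03), np.float64(0.3))] (array([502.7, 216.1, 175.3]), array([-3.5,  6.3, -3.1]), array([1.55, 0.99, 0.3 ])) 94.5
```

The stop shows at a socket angle of about 2.0. I'll confirm it on the other three.

Run:
```python
from h import *
for k in(1,0,2):
    robot.move_to([*head(k),225],Q(yawv(1.5))); robot.movel([*head(k),200],feed=100)
    p=seat(head(k),yawv(1.5),[(-1.3,-1.3)]+GR)
    if p is None: print('FAIL',k);break
    v=turn(p,1.5,2.2,12,tmax=.27); lift(p,v-.2)
t=snap('top'); print([w2r(p) for p in dishes(t)])
```

```text
(-1.3, -1.3) False (array([440.4, 329. , 175.4]), array([-0.9,  1.2, -3.3]), array([0.19, 0.2 , 0.03]))
[(np.float64(1.56), np.float64(-0.02)), (np.float64(1.62), np.float64(-0.04)), (np.float64(1.68), np.float64(0.02)), (np.float64(1.73), np.float64(0.04)), (np.float64(1.79), np.float64(0.07)), (np.float64(1.85), np.float64(0.01)), (np.float64(1.91), np.float64(0.03)), (np.float64(1.97), np.float64(0.12)), (np.float64(2.03), np.float64(0.33))] (array([440.4, 330.1, 175.7]), array([-3. ,  6.3, -4.5]), array([1.83, 0.63, 0.36])) 99.9
(-1.3, -1.3) False (array([528.9, 303.5, 175.6]), array([-1.1,  0.6, -3.9]), array([-0.03, -0.01, -0.05]))
[(np.float64(1.56), np.float64(0.05)), (np.float64(1.62), np.float64(-0.02)), (np.float64(1.68), np.float64(0.03)), (np.float64(1.73), np.float64(0.02)), (np.float64(1.79), np.float64(0.12)), (np.float64(1.85), np.float64(0.15)), (np.float64(1.91), np.float64(0.11)), (np.float64(1.97), np.float64(0.22)), (np.float64(2.03), np.float64(0.33))] (array([528.6, 304.3, 175.5]), array([-1.9,  6. , -4.5]), array([1.43, 0.63, 0.29])) 105.1
(-1.3, -1.3) True (
[... 204 characters left out ...]
(array([417.4, 242.2, 188.6]), array([ 0.4, -0.7,  5.7]), array([-0.04,  0.22, -0.02]))
(-1.3, -1.3) False (array([414.6, 240.6, 175.1]), array([-1. ,  2.3, -4.7]), array([0.49, 0.54, 0.04]))
[(np.float64(1.56), np.float64(-0.07)), (np.float64(1.62), np.float64(-0.05)), (np.float64(1.68), np.float64(0.05)), (np.float64(1.73), np.float64(0.03)), (np.float64(1.79), np.float64(0.02)), (np.float64(1.85), np.float64(0.05)), (np.float64(1.91), np.float64(0.02)), (np.float64(1.97), np.float64(0.13)), (np.float64(2.03), np.float64(0.28))] (array([414.5, 241.8, 175.5]), array([-4.1,  7.5, -4.4]), array([1.99, 1.07, 0.32])) 112.3
[array([-2.50502636, -0.34674182]), array([ -1.59234173, 114.56815353])]
```

Run:
```python
from h import *
y=-0.44+np.pi
robot.move_to([534,80,235],Q(y)); robot.movel([534,80,125],feed=100)
print(robot.movel([534,80,112],feed=20,max_force=4),st())
robot.let_go(); robot.wait(.3); robot.movel([534,80,260],feed=100)
robot.move_to([400,-200,300],Q(y)); robot.wait(.5)
t=snap('top');s=snap('scene'); print([w2r(p) for p in dishes(t)],robot.current_time(),st())
a=[]
for c,z in((t,40),(s,60)):
    u=proj(c,[534,80,z]).astype(int); a.append(cv2.resize(c['image'][u[1]-35:u[1]+35,u[0]-35:u[0]+35],(390,390),interpolation=cv2.INTER_CUBIC))
cv2.imwrite('pics/f.png',np.clip(255*(np.hstack(a)/255.)**.5,0,255).astype(np.uint8)[:,:,::-1])
```

```text
True (array([534.2,  80.1, 116.1]), array([-0.6,  0.1,  4.2]), array([ 0.07,  0.1 , -0.03]))
[array([-1.91783374, -0.28895107]), array([ -0.60528871, 114.3537981 ])] 120.5083 (array([ 400.1, -199.9,  300. ]), array([-0.6, -0.4,  0.1]), array([ 0.04,  0.02, -0.  ]))
```

View pics/f.png

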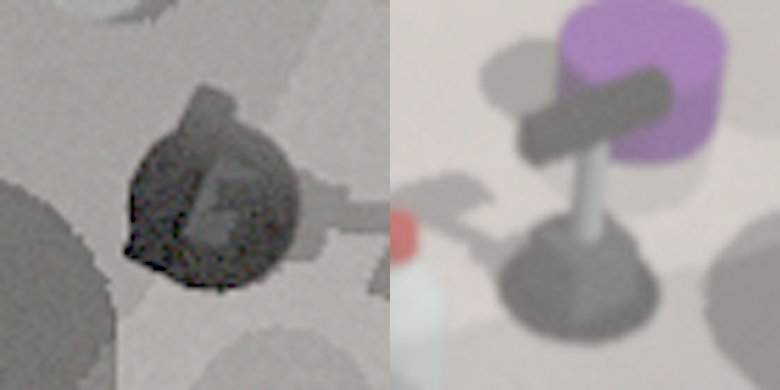

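The wrench stands upright on its mat, with the mat at (213,210) in the left half and the wrench at (585,200) in the right. Both dishes are home and the robot touches nothing, so I'm handing in.

```bash
python3 -c "
from h import *
print(robot.sign_off())"
```

```text
the job is handed in; nothing more can be done
None
```

The job is handed in; no verdict came back. Both dishes present sit home in their bays, all four screws were tightened crosswise in two passes to their stops, and the wrench stands upright on its mat.

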